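# Load the napkin caddy's rings and hold its lid open

### The arm

A 6-joint arm with a two-finger parallel gripper is mounted at the origin on the work surface; the furniture and walls round the work are solid. World frame = base frame: x ahead of the robot, y to its left, z up, the work surface at z = 0. Lengths are in m, angles in rad, forces in N, time in s.
With the tool pointing down it reaches from about 0.3 to 0.825 m from the base axis. Payload 5.4 kg.
Tool frame: the origin (TCP) lies at the very end of the fingers, on their centre line; the grasp point (between the pads) lies 19 mm behind it; z points along the fingers, y is the line along which they close (so a half turn about z gives the same grasp; the last joint's range is limited). The gripper opens to 92 mm and grips with 3 to 60 N. Pads are 20 mm wide; open, the fingers measure 128 mm over their backs; the gripper's body (75 mm by 189 mm) begins 69 mm behind the grasp point.
Start: joints at [1.078, 0.158, 1.597, -0, 1.386, -0.21], TCP at [0.16, 0.552, 0.215] pointing down, gripper open.
Joint ranges: [-2.91, 2.91], [-0.94, 2.29], [0.18, 2.7], [-1.29, 4.43], [0.17, 2.64], [-3, 3]. Speed limits (rad/s): [2.57, 2.57, 3.14, 3.14, 3.14, 3.14].

### API

Orientations are given as a rotation vector (axis times angle).
In Python, from workcell import bot gives the robot as it stands. Calls block until the motion is done:
- bot.goto(position, orientation): joint-space move of the TCP to a pose.
- bot.line_to(position, rot=None, max_speed=0.15): straight line of the TCP; rot=None keeps the orientation; max_speed is the mean speed in m/s.
- bot.set_joints(angles): joint-space move.
- bot.set_gripper(opening, newtons=None): opening from 0.0 (shut) to 1.0 (fully open); newtons is the grip in N (None keeps the last); returns when the fingers have stopped.
- bot.hold(seconds).
- bot.inverse_kinematics(position, orientation): joint angles nearest the present ones, or None.
- bot.read_camera(name): name is "side" or "top" or "wrist"; returns a dict with "pixels" (400x640x3 uint8, blue, green, red), "fx", "fy", "cx", "cy" (pixels), "k1" (the pictures are not rectified: a ray, as slopes to the right and down, at radius r is drawn at 1 + k1 r^2 times it, then the intrinsics apply), "R" (3x3) and "t" (3): a world point X has camera coordinates R X + t. Camera axes: x right, y down, z forward; pixel columns grow to the right and rows downward; lengths in m; the calibration is good to about 2 mm. A picture is of the moment at which its call begins. There is no depth.
A pose or a line that the arm cannot do raises bot.MotionError and nothing moves.
- bot.job_done(): hands the job in; it is judged then, once.
Readings, each from a call of its own:
- bot.current_clock(): time.
- bot.current_joints(): joint angles.
- bot.current_joint_vel(): joint speeds.
- bot.current_effort(): joint torques, N m.
- bot.current_ee_pos(): TCP position.
- bot.current_tool_rot(): TCP orientation.
- bot.current_contact_force(): force on the tool from outside, world axes, zero at the start.
- bot.current_ft_torque(): the same for the moment, N m.
- bot.current_opening(): opening from 0.0 (shut) to 1.0 (fully open).
- bot.current_grip_force(): force on a finger pad.
Only numpy, scipy, OpenCV 4.12 (cv2) and the standard library are available. Lean on these libraries where they do the work, as an engineer would, in place of code of your own. Each camera call takes 0.05 s, during which the arm holds its last target. There are 200 camera calls.

### The job

Thread the two napkin rings onto the steel post of the napkin caddy, the dark wooden one first and the brass one on top of it, both fully home. Then lift the caddy's sprung lid with the gripper and hold it 60 degrees open so that I can put the napkins in: finish while still holding it there, because it falls shut by itself. Do not knock over or push away the mug, the salt or the pepper.

Things in the scene. Friction and masses are not known exactly. Their poses are not given: they have to be found in the camera images.
- caddy: Napkin caddy, fixed to the worktop: a pale wood base board 170 (x) x 320 (y) x 12 mm with a white open-topped napkin compartment on it (156 x 156 mm outside, 80 mm high, its centre at y = -75 mm, its rim 92 mm above the worktop) and a steel post (at y = +90 mm). Origin: centre of the board's underside. Its x axis points away from the compartment's front, to the hinge side; y to the post's side; z up.
- post_foot (a point): Where the post's axis meets the top of the base board. Post: upright, 25 mm diameter, 87.5 mm high, straight for 70 mm then tapering to a rounded tip. A ring is fully home when it rests flat on the board, or on the ring below it. Frame parallel to the caddy's.
- post_tip (a point): Top of the post, 87.5 mm above post_foot.
- wood_ring: Dark wooden napkin ring, loose, lying flat on the worktop with its bore upright: outside diameter 52 mm, bore 32 mm, 30 mm high, about 50 g. Origin: centre of its underside.
- brass_ring: Brass napkin ring, loose, lying flat on the worktop with its bore upright: outside diameter 46 mm, bore 32 mm, 30 mm high, about 70 g. Origin: centre of its underside.
- wood_ring_mid (a point): Middle of the wooden ring, on its axis, 15 mm above its underside.
- brass_ring_mid (a point): Middle of the brass ring, on its axis, 15 mm above its underside.
- napkin_lid (a joint): Opening angle of the lid in rad: 0 shut, 1.047 = 60 degrees open, stop at 1.75. A spring and its weight (about 160 g) shut it from any angle; it takes about 1.5 N, square to the lid, at the knob to hold it.
- lid_knob (a point): Centre of the black knob on the lid, a lying drum 26 mm in diameter and 20 mm long along the caddy's y axis, its flat ends facing the caddy's +y and -y (pinched by these ends from above it can turn in the grip as the lid swings). It stands on a 12 mm thick stem, centre 26 mm above the lid's top face, 27 mm from the lid's front edge. In the shut lid it lies 145 mm before (caddy -x) and 34 mm above lid_hinge. Frame turns with the lid.
- lid_hinge (a point): On the hinge axis, at the middle of the lid's rear edge, level with the compartment's rim. The lid is a pale wood panel 172 mm (front to back) x 162 mm x 8 mm; it turns about the caddy's y axis, its front edge rising and swinging to the caddy's +x. The front edge overhangs the compartment's front wall by 16 mm.
- mug: Cream mug with yellow stripes, 86x120x101 mm, bystander. Origin: centre of its underside.
- salt: Salt shaker, clear with a grey top, darker contents, 44x44x90 mm, bystander. Origin: centre of its underside.
- pepper: Pepper shaker, clear with a grey top, pale contents, 44x44x90 mm, bystander. Origin: centre of its underside.
Things that resemble listed ones, but are neither listed nor needed, are in the scene too. What is meant by the wood_ring is not white, and is the larger of those in its own colour.

How it is judged:
By the outcome, as a careful person would: the job done as asked, in the order asked, and still so for the second after the job is handed in, while the arm keeps its last pose, push and grip.
It also fails if it takes over 72 s, if anything falls off the work surface, if the arm or the gripper's body presses on something with over 40 N, if the wrist force passes 120 N, or if a joint passes its speed limit or range.

## Working session

There is one attempt and no reset: what is moved stays moved. The work goes in short steps, each a Python script; the robot and the scene stay as the last script left them, time stands still between calls to the robot, and variables do not carry over. Pictures are saved under pics/ and viewed, at most 10 in all, crops included, and the job is handed in when it is done.

```bash
mkdir -p pics; ls; python3 - <<'E'
from workcell import bot
import cv2,numpy as np
for n in ["side","top"]:
    d=bot.read_camera(n); cv2.imwrite(f"pics/{n}0.png",d["pixels"])
    print(n,d["fx"],d["fy"],d["cx"],d["cy"],d["k1"],np.round(d["R"],3).tolist(),np.round(d["t"],3).tolist())
print(bot.current_clock(),bot.current_tool_rot())
E
```

```text
pics
side 382.509877405898 382.509877405898 312.945875794389 201.1250647875338 -0.00250701774824021 [[-0.602, -0.799, -0.014], [-0.654, 0.502, -0.565], [0.458, -0.331, -0.825]] [0.44, 0.42, 0.925]
top 374.7307057498972 374.7307057498972 321.8909134893055 199.73731567749815 -0.06247055884186106 [[-0.023, -1.0, 0.017], [-0.995, 0.021, -0.102], [0.102, -0.02, -0.995]] [0.093, 0.597, 1.068]
0.1 [-4.42702324e-01 -3.10968662e+00  2.46749174e-03]
```

View pics/top0.png

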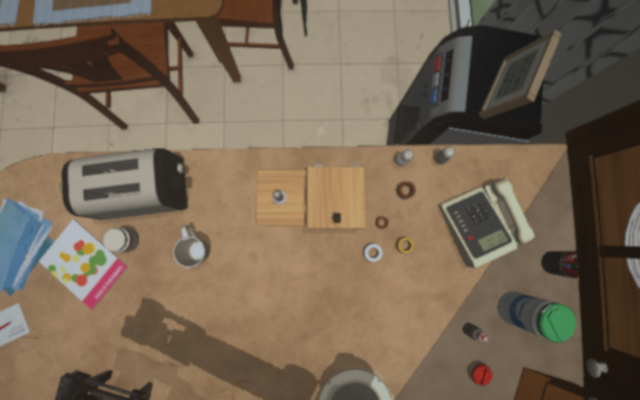

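View pics/side0.png

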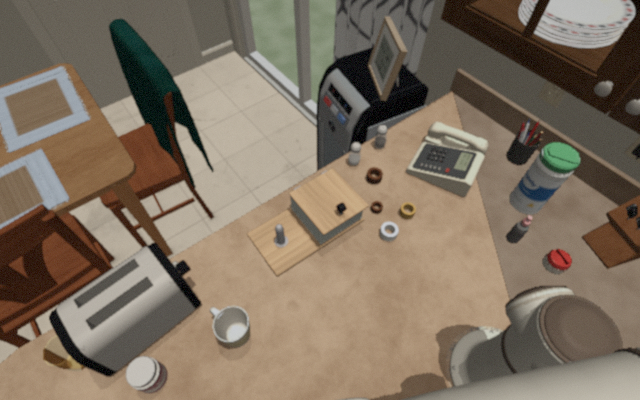

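Ring candidates in top view: large dark (405,190), small dark decoy (382,222), white (373,253), brass (405,245). The choice is the large dark one and the brass one. The shakers are at (403,158) and (445,155), the mug at (190,250), the post at (279,196) and the knob at (337,217).

```bash
cat > h.py <<'E'
from workcell import bot
import cv2,numpy as np
from scipy.spatial.transform import Rotation as Ro
def ray(d,u,v):
    xd,yd=(u-d["cx"])/d["fx"],(v-d["cy"])/d["fy"]; x,y=xd,yd
    for _ in range(20):
        s=1+d["k1"]*(x*x+y*y); x,y=xd/s,yd/s
    R=np.array(d["R"]);t=np.array(d["t"])
    return -R.T@t, R.T@np.array([x,y,1.])
def at(d,u,v,z):
    o,r=ray(d,u,v); return o+r*(z-o[2])/r[2]
def proj(d,X):
    c=np.array(d["R"])@np.array(X)+np.array(d["t"]); x,y=c[:2]/c[2]; s=1+d["k1"]*(x*x+y*y)
    return np.array([d["fx"]*x*s+d["cx"],d["fy"]*y*s+d["cy"]])
def rot(yaw): # tool down, closing axis (tool y) at angle yaw from world y
    return (Ro.from_euler('z',yaw)*Ro.from_rotvec([0,np.pi,0])).as_rotvec()
E
python3 - <<'E'
from h import *
T=bot.read_camera("top");S=bot.read_camera("side")
for n,d,L in [("top",T,dict(wood=(405,190,.03),brass=(405,245,.03),small=(382,222,.02),white=(373,253,.03),knob=(337,217,.126),salt=(403,158,.09),salt2=(445,155,.09),post=(279,196,.0995),b1=(257,170,.012),b2=(256,226,.012),l1=(308,166,.1),l2=(364,167,.1),l3=(365,228,.1),l4=(308,229,.1),mug=(190,250,.1))),
  ("side",S,dict(wood=(374,174,.03),brass=(408,210,.03),knob=(341,208,.126),post=(279,228,.0995),salt=(355,147,.09),mug=(230,315,.1)))]:
    for k,(u,v,z) in L.items(): print(n,k,np.round(at(d,u,v,z),3))
a=cv2.resize(T["pixels"][130:270,235:475],None,fx=3.3,fy=3.3,interpolation=cv2.INTER_CUBIC)
cv2.imwrite("pics/c1.png",a)
E
```

```text
top wood [ 0.623 -0.166  0.03 ]
top brass [ 0.461 -0.159  0.03 ]
top small [ 0.53  -0.096  0.02 ]
top white [ 0.441 -0.065  0.03 ]
top knob [0.542 0.043 0.126]
top salt [ 0.706 -0.15   0.09 ]
top salt2 [ 0.713 -0.272  0.09 ]
top post [0.605 0.199 0.099]
top b1 [0.695 0.272 0.012]
top b2 [0.527 0.276 0.012]
top l1 [0.687 0.118 0.1  ]
top l2 [ 0.681 -0.038  0.1  ]
top l3 [ 0.512 -0.034  0.1  ]
top l4 [0.513 0.121 0.1  ]
top mug [0.463 0.442 0.1  ]
side wood [ 0.623 -0.166  0.03 ]
side brass [ 0.457 -0.154  0.03 ]
side knob [0.54  0.046 0.126]
side post [0.605 0.21  0.1  ]
side salt [ 0.711 -0.155  0.09 ]
side mug [0.477 0.439 0.1  ]
```

View pics/c1.png

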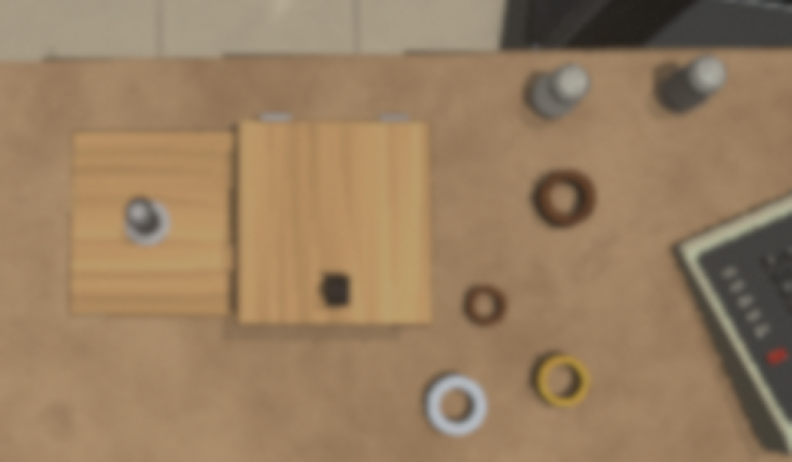

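The crop shows the large dark ring at (564,198) and the brass ring at (562,380), both as chosen. The small dark and white rings are decoys. Going above the wooden ring for a close look.

```bash
python3 - <<'E'
from h import *
bot.goto([.605,.200,.24],rot(np.pi/2-.0)); print(np.round(bot.current_joints(),2),bot.current_clock())
d=bot.read_camera("wrist");cv2.imwrite("pics/w1.png",d["pixels"])
print(proj(d,[.605,.2,.0995]),proj(d,[.605,.2,.012]))
bot.goto([.622,-.166,.16],rot(0)); print(np.round(bot.current_joints(),2),bot.current_clock())
e=bot.read_camera("wrist");cv2.imwrite("pics/w2.png",e["pixels"])
print(proj(e,[.622,-.166,.03]),bot.current_contact_force())
cv2.imwrite("pics/w12.png",cv2.resize(np.hstack([d["pixels"],e["pixels"]]),(800,250),interpolation=cv2.INTER_AREA))
import pickle;pickle.dump((d,e),open("w.pkl","wb"))
E
```

```text
Traceback (most recent call last):
workcell.MotionError: the arm cannot take that pose within its joint ranges
```

```bash
python3 - <<'E'
from h import *
for p in ([.605,.2,.02],[.605,.2,.13],[.605,.2,.24],[.622,-.166,.005],[.622,-.166,.16],[.459,-.157,.005],[.644,.043,.22]):
  for y in (-np.pi/2,0,np.pi/2,np.pi):
    q=bot.inverse_kinematics(p,rot(y)); print(p,round(y,2),None if q is None else np.round(q,2))
E
```

```text
[0.605, 0.2, 0.02] -1.57 [ 0.13  0.52  1.55 -0.    1.07  0.13]
[0.605, 0.2, 0.02] 0 [ 0.13  0.52  1.55 -0.    1.07 -1.44]
[0.605, 0.2, 0.02] 1.57 None
[0.605, 0.2, 0.02] 3.14 [0.13 0.52 1.55 0.   1.07 1.7 ]
[0.605, 0.2, 0.13] -1.57 [ 0.13  0.39  1.49 -0.    1.26  0.13]
[0.605, 0.2, 0.13] 0 [ 0.13  0.39  1.49 -0.    1.26 -1.44]
[0.605, 0.2, 0.13] 1.57 None
[0.605, 0.2, 0.13] 3.14 [0.13 0.39 1.49 0.   1.26 1.7 ]
[0.605, 0.2, 0.24] -1.57 [ 0.13  0.3   1.38 -0.    1.46  0.13]
[0.605, 0.2, 0.24] 0 [ 0.13  0.3   1.38 -0.    1.46 -1.44]
[0.605, 0.2, 0.24] 1.57 None
[0.605, 0.2, 0.24] 3.14 [0.13 0.3  1.38 0.   1.46 1.7 ]
[0.622, -0.166, 0.005] -1.57 [-0.45  0.56  1.53 -0.    1.05 -0.45]
[0.622, -0.166, 0.005] 0 [-0.45  0.56  1.53  0.    1.05 -2.02]
[0.622, -0.166, 0.005] 1.57 [-0.45  0.56  1.53  0.    1.05  2.69]
[0.622, -0.166, 0.005] 3.14 [-0.45  0.56  1.53  0.    1.05  1.12]
[0.622, -0.166, 0.16] -1.57 [-0.45  0.38  1.45 -0.    1.32 -0.45]
[0.622, -0.166, 0.16] 0 [-0.45  0.38  1.45  0.    1.32 -2.02]
[0.622, -0.166, 0.16] 1.57 [-0.45  0.38  1.45  0.    1.32  2.69]
[0.622, -0.166, 0.16] 3.14 [-0.45  0.38  1.45  0.    1.32  1.12]
[0.459, -0.157, 0.005] -1.57 [-0.58  0.21  2.   -0.    0.93 -0.58]
[0.459, -0.157, 0.005] 0 [-0.58  0.21  2.    0.    0.93 -2.15]
[0.459, -0.157, 0.005] 1.57 [-0.58  0.21  2.    0.    0.93  2.56]
[0.459, -0.157, 0.005] 3.14 [-0.58  0.21  2.   -0.    0.93  0.99]
[0.644, 0.043, 0.22] -1.57 [-0.12  0.34  1.38 -0.    1.43 -0.12]
[0.644, 0.043, 0.22] 0 [-0.12  0.34  1.38  0.    1.43 -1.69]
[0.644, 0.043, 0.22] 1.57 None
[0.644, 0.043, 0.22] 3.14 [-0.12  0.34  1.38  0.    1.43  1.45]
```

```bash
python3 - <<'E'
from h import *
bot.goto([.605,.200,.24],rot(-np.pi/2)); print(bot.current_clock())
d=bot.read_camera("wrist");cv2.imwrite("pics/w1.png",d["pixels"])
print(proj(d,[.605,.2,.0995]),proj(d,[.605,.2,.012]))
bot.goto([.622,-.166,.16],rot(np.pi)); print(bot.current_clock())
e=bot.read_camera("wrist");cv2.imwrite("pics/w2.png",e["pixels"])
print(proj(e,[.622,-.166,.03]))
import pickle;pickle.dump((d,e),open("w.pkl","wb"))
E
```

```text
2.2417
[313.92075592 186.02165781] [313.79864744 170.60932622]
3.6917
[312.93738773 187.90144212]
```

View pics/w1.png

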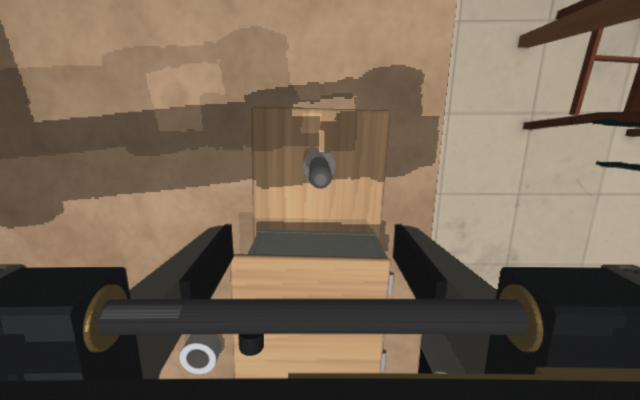

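View pics/w2.png

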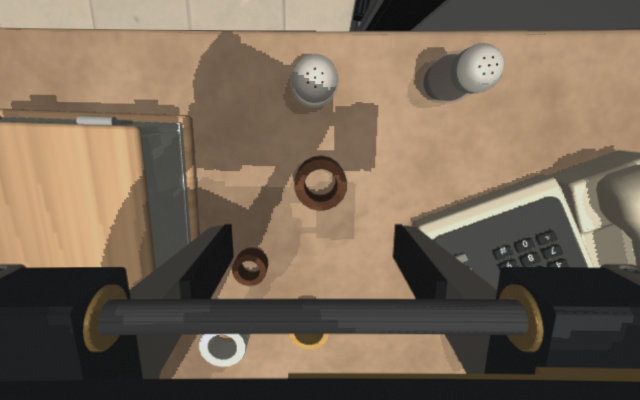

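The wrist views show the post tip at about (321,178) with its foot at (319,161), and the wood ring top at about (320.5,183). Both are roughly 5 px from my predictions, so I'll correct and grasp.

```bash
python3 - <<'E'
from h import *
import pickle
d,e=pickle.load(open("w.pkl","rb"))
print("tip",at(d,320.5,178,.094),"foot",at(d,319.3,162,.012), "wood", at(e,320.5,182.5,.03), "salt",at(e,314,74,.09))
# ring by segmentation: dark reddish pixels
p=e["pixels"].astype(int); c=p[145:225,280:360]; m=((c[...,2]-c[...,0]>25)&(c[...,2]<130)).astype(np.uint8)
n,l,s,ct=cv2.connectedComponentsWithStats(m); i=1+s[1:,4].argmax(); print(s[i]+[280,145,0,0,0],ct[i]+[280,145])
E
```

```text
tip [0.61164316 0.20706958 0.094     ] foot [0.61188623 0.21096309 0.012     ] wood [ 0.62736187 -0.17328448  0.03      ] salt [ 0.71891046 -0.16647264  0.09      ]
[ 280  145   80   66 3129] [317.40236497 170.77500799]
```

```bash
python3 - <<'E'
from h import *
x,y=.625,-.171
bot.line_to([x,y,.012],rot(np.pi),.2)
bot.set_gripper(0.45,8); print("o1",bot.current_opening()*92,bot.current_grip_force(),bot.current_contact_force())
bot.set_gripper(0.66)
bot.line_to([x,y,.06],None,.2)
bot.goto([x,y,.06],rot(-np.pi/2)); bot.line_to([x,y,.006],None,.15)
bot.set_gripper(0.0,25); print("o2",bot.current_opening()*92,bot.current_grip_force())
bot.line_to([x,y,.15],None,.2)
bot.goto([.611,.208,.15],rot(-np.pi/2))
print(bot.current_clock(),bot.current_opening()*92)
d=bot.read_camera("wrist");t=bot.read_camera("top");s=bot.read_camera("side")
f=lambda i,X:(lambda c:cv2.resize(i["pixels"][c[1]-50:c[1]+50,c[0]-50:c[0]+50],(400,400),interpolation=cv2.INTER_CUBIC))(proj(i,X).astype(int))
cv2.imwrite("pics/a.png",np.hstack([f(t,[.611,.208,.13]),f(s,[.611,.208,.13])]))
E
```

```text
o1 52.56404294052562 8.000069842091762 [-0.65089165 -0.01845789  1.55392354]
o2 50.70953040933063 25.001910435967147
10.5333 50.46836453331987
```

View pics/a.png

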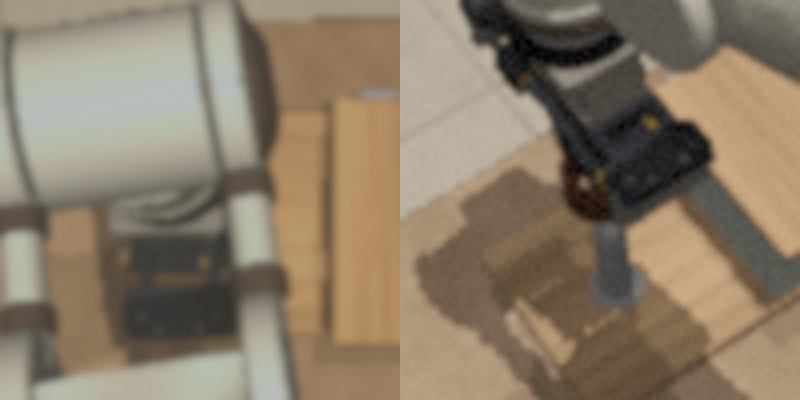

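```bash
cat >> h.py <<'E'
def down(x,y,z0,z1,step=.006,lim=5,v=.06):
    f0=np.array(bot.current_contact_force()); z=z0
    while z>z1+1e-4:
        z=max(z-step,z1); bot.line_to([x,y,z],None,v)
        f=np.array(bot.current_contact_force())-f0
        if np.abs(f).max()>lim: break
    return z,np.round(f,1)
E
python3 - <<'E'
from h import *
s=bot.read_camera("side"); c=proj(s,[.611,.208,.13]).astype(int)
for X in ([.611,.208,.144],[.611,.208,.0995],[.611,.208,.012]): print((proj(s,X)-c+50)*4+[400,0])
bot.line_to([.611,.208,.115],None,.15)
print(down(.611,.208,.115,.07), bot.current_clock(),bot.current_ee_pos())
E
```

```text
[600.29734176 190.00586744]
[606.17904254 224.25200571]
[616.62674119 285.07787143]
(0.07, array([ 1.9, -0.7, -0.9])) 13.1167 [0.61085423 0.20797014 0.06979851]
```

The ring passed the tip (its underside is at z≈0.064) with almost no side force. Continuing home.

```bash
python3 - <<'E'
from h import *
print(down(.611,.208,.07,.020,.01,6,.1),bot.current_clock())
bot.set_gripper(0.75)
print(bot.current_contact_force())
bot.line_to([.611,.208,.15],None,.25)
bot.goto([.47,-.16,.16],rot(np.pi)); bot.set_gripper(1.0)
# offset in x so that the brass ring is in view
bot.line_to([.43,-.16,.16],None,.2)
e=bot.read_camera("wrist");cv2.imwrite("pics/w3.png",e["pixels"]); print(bot.current_clock())
s=bot.read_camera("side");cv2.imwrite("pics/s3.png",s["pixels"])
import pickle;pickle.dump(e,open("e.pkl","wb"))
c=proj(s,[.611,.208,.04]).astype(int)
a=cv2.resize(s["pixels"][c[1]-40:c[1]+40,c[0]-40:c[0]+40],(400,400),interpolation=cv2.INTER_CUBIC)
cv2.imwrite("pics/b.png",np.hstack([a,e["pixels"][0:400,120:520]]))
print(proj(e,[.461,-.163,.03])-[120,0])
E
```

```text
(0.02, array([-1.8,  0.1, -0.3])) 14.3667
[-0.23661256  0.11418926  0.5947526 ]
17.875
[194.82295913 155.4442293 ]
```

View pics/b.png

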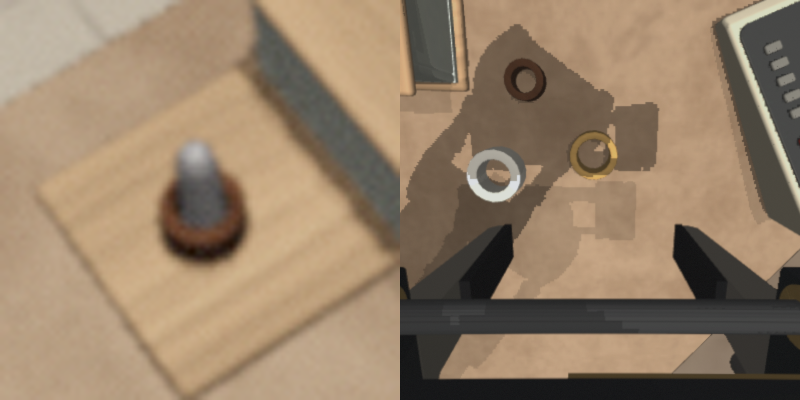

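The side crop shows the wooden ring flat on the board. The brass ring is at (592,155), within 3 px of my prediction, and the white decoy is close to it, so I'll use a partial opening.

```bash
python3 - <<'E'
from h import *
x,y=.461,-.161
bot.set_gripper(.72); bot.line_to([x,y,.16],None,.2)
bot.line_to([x,y,.012],None,.2)
bot.set_gripper(0.4,8); print("o1",bot.current_opening()*92,bot.current_grip_force(),bot.current_contact_force())
bot.set_gripper(0.66)
bot.line_to([x,y,.06],None,.2)
bot.goto([x,y,.06],rot(-np.pi/2)); bot.line_to([x,y,.006],None,.15)
bot.set_gripper(0.0,25); print("o2",bot.current_opening()*92,bot.current_grip_force())
bot.line_to([x,y,.15],None,.2)
bot.goto([.611,.208,.15],rot(-np.pi/2))
print(bot.current_clock(),bot.current_opening()*92)
bot.line_to([.611,.208,.115],None,.15)
r=down(.611,.208,.115,.07); print(r)
if r[0]<.0701: 
    print(down(.611,.208,.07,.050,.005,6,.06),bot.current_clock())
E
```

```text
o1 45.13627827248219 8.001256445422769 [-0.75520107  0.92669373  5.33048787]
o2 46.204023667773846 25.00333544332534
25.5583 45.829954070223
(0.07, array([ 0.3,  0.5, -0.1]))
(0.05000000000000001, array([-0.2, -1.2,  0.1])) 28.9417
```

```bash
python3 - <<'E'
from h import *
bot.set_gripper(0.75)
bot.line_to([.611,.208,.17],None,.25)
bot.goto([.541,.045,.26],rot(np.pi)); print(bot.current_clock(),bot.current_contact_force())
e=bot.read_camera("wrist");s=bot.read_camera("side");print(proj(e,[.541,.045,.126]))
import pickle;pickle.dump(e,open("e.pkl","wb"))
c=proj(s,[.611,.208,.04]).astype(int)
a=cv2.resize(s["pixels"][c[1]-40:c[1]+40,c[0]-40:c[0]+40],(400,400),interpolation=cv2.INTER_CUBIC)
cv2.imwrite("pics/k.png",np.hstack([a,e["pixels"][0:400,120:520]]))
E
```

```text
31.2667 [-0.61753807  0.40480522 -0.34418977]
[312.2989092  186.08962072]
```

View pics/k.png

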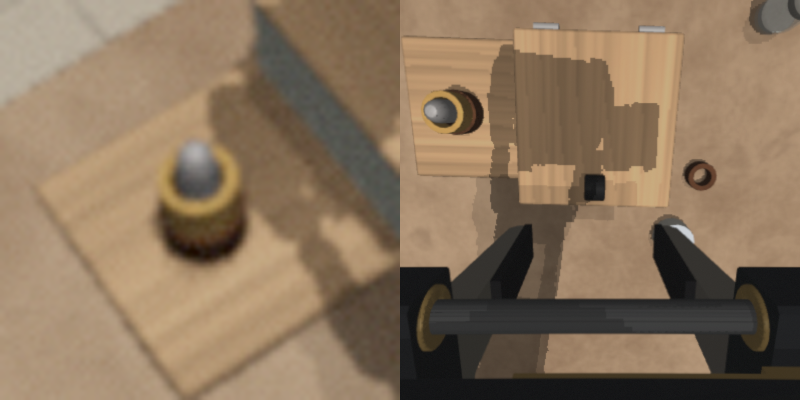

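Brass ring is seated on the wooden one, and the knob is at (595,187) in the crop, about 3 mm off prediction. The caddy is turned about -1.6°. Gripping the knob and swinging the lid.

```bash
python3 - <<'E'
from h import *
a=-.028; ex=np.array([np.cos(a),np.sin(a),0]); ez=np.array([0,0,1.])
K=np.array([.541,.043,.126]); H=K+.145*ex-.034*ez
off=np.array([0,0,-.016]); R=rot(np.pi+a)
bot.set_gripper(.55); bot.line_to(K+off+[0,0,.05],R,.2); bot.line_to(K+off,None,.1)
print(bot.current_contact_force())
bot.set_gripper(0,25); print(bot.current_opening()*92,bot.current_grip_force(),bot.current_contact_force())
for th in np.radians(np.arange(5,61,5)):
    c,s=np.cos(th),np.sin(th)
    P=H+ex*(-.145*c+.034*s)+ez*(.145*s+.034*c)
    bot.line_to(P+off,None,.08)
    if round(np.degrees(th))%15==0: print(round(np.degrees(th)),np.round(bot.current_contact_force(),1),bot.current_opening()*92,bot.current_clock())
s=bot.read_camera("side");e=bot.read_camera("top")
L=lambda u,w,v:H+ex*(-u*np.cos(np.radians(60))+w*np.sin(np.radians(60)))+ez*(u*np.sin(np.radians(60))+w*np.cos(np.radians(60)))+v*np.array([-np.sin(a),np.cos(a),0])
im=s["pixels"].copy()
cv2.imwrite("pics/f.png",cv2.resize(im[100:300,200:440],(720,600),interpolation=cv2.INTER_CUBIC))
for v in(.081,-.081):
  for u in (0,.172): print(v,u,(proj(s,L(u,.008,v))-[200,100])*3)
E
```

```text
[-0.22302301  0.31459571  1.06280842]
19.82681728045131 24.99978482723236 [0.38035447 4.9591544  0.4816553 ]
15 [-0.4  5.8 -0.4] 19.835211925142776 34.6167
30 [-0.2  6.1 -0.2] 19.606079546183082 35.5417
45 [-0.4  5.4 -1.3] 19.640234355184507 36.4667
60 [-2.5  5.2 -1.4] 19.71321302286484 37.3917
0.081 0 [262.47156854 274.08021023]
0.081 0.172 [306.51698143 237.15854555]
-0.081 0 [394.67472731 198.87625172]
-0.081 0.172 [457.75191156 151.73607833]
```

View pics/f.png

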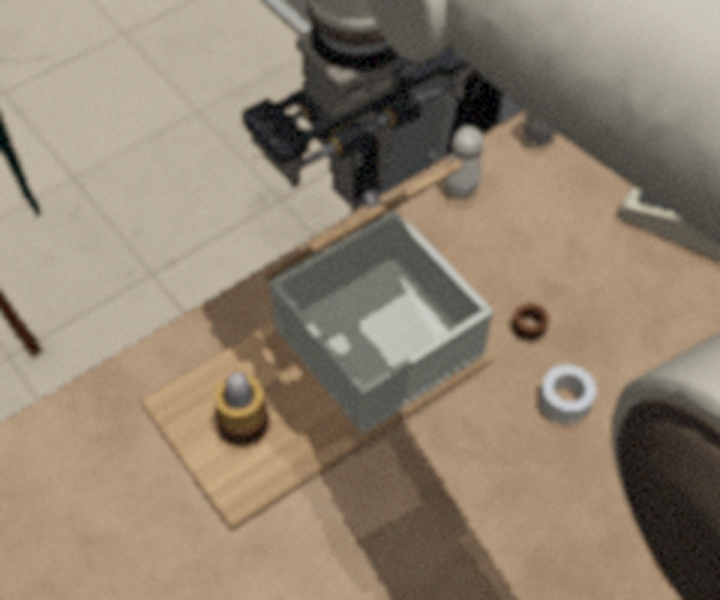

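The lid is up and held, with its front edge from about (312,246) to (460,165). I'll check what angle that means.

```bash
python3 - <<'E'
from h import *
a=-.028; ex=np.array([np.cos(a),np.sin(a),0]); ez=np.array([0,0,1.]);ey=np.array([-np.sin(a),np.cos(a),0])
H=np.array([.541,.043,.126])+.145*ex-.034*ez
s=bot.read_camera("side")
def L(t,u,w,v):
    c,q=np.cos(np.radians(t)),np.sin(np.radians(t)); return H+ex*(-u*c+w*q)+ez*(u*q+w*c)+v*ey
for t in (54,57,60,63,66): print(t,[np.round((proj(s,L(t,.172,w,v))-[200,100])*3).tolist() for v in(.081,-.081) for w in(0,.008)])
# at shut, front edge from the first side image for calibration of the model
print("shut",[np.round(proj(s,L(0,.172,.008,v)),1).tolist() for v in(.081,-.081)])
print(bot.current_ee_pos(),bot.current_opening()*92)
E
```

```text
54 [[322.0, 264.0], [317.0, 256.0], [472.0, 177.0], [468.0, 169.0]]
57 [[317.0, 255.0], [312.0, 246.0], [467.0, 168.0], [463.0, 160.0]]
60 [[311.0, 245.0], [307.0, 237.0], [462.0, 160.0], [458.0, 152.0]]
63 [[306.0, 236.0], [301.0, 228.0], [457.0, 151.0], [452.0, 143.0]]
66 [[300.0, 227.0], [295.0, 219.0], [452.0, 142.0], [447.0, 135.0]]
shut [[323.5, 233.8], [369.4, 204.7]]
[0.64231742 0.04123693 0.21842152] 19.91050701239549
```

```bash
python3 - <<'E'
import cv2
a=cv2.imread("pics/side0.png")[160:260,270:390]
cv2.imwrite("pics/s0c.png",cv2.resize(a,(720,600),interpolation=cv2.INTER_CUBIC))
E
```

```text
(no output)
```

View pics/s0c.png

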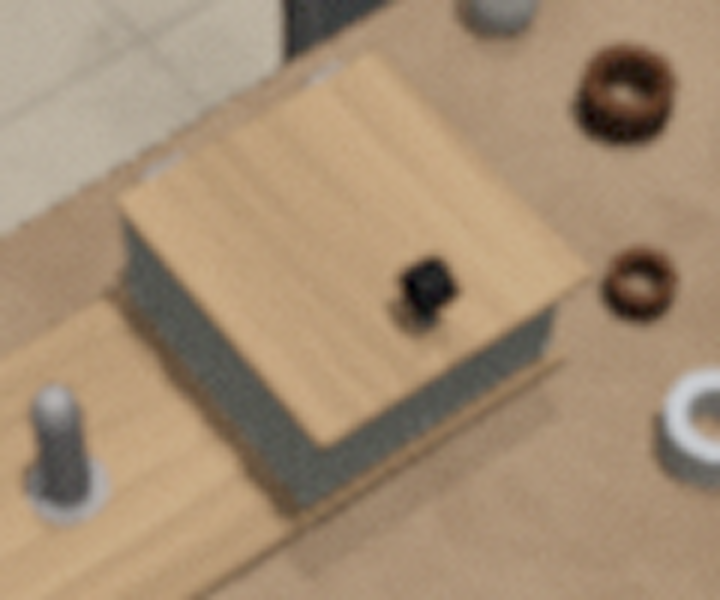

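The shut-lid corners match my model to about 1 px, and the open edge reads about 58.5°. A nudge of about 1°, then hand in.

```bash
python3 - <<'E'
from h import *
a=-.028; ex=np.array([np.cos(a),np.sin(a),0]); ez=np.array([0,0,1.])
H=np.array([.541,.043,.126])+.145*ex-.034*ez
t=np.radians(61); c,s=np.cos(t),np.sin(t)
bot.line_to(H+ex*(-.145*c+.034*s)+ez*(.145*s+.034*c-.016),None,.05)
bot.hold(.5); print(bot.current_contact_force(),bot.current_opening()*92,bot.current_grip_force(),bot.current_clock())
print(bot.job_done())
E
```

```text
[-2.02971725  5.44517277 -0.74469435] 19.92405769452677 24.99936282634735 38.2917
the job is handed in; nothing more can be done
None
```

The job is handed in at 38.3 s: the wooden ring is home on the post with the brass ring seated on it, and the gripper is holding the lid at about 60° (my estimate from the side camera, within about 1.5°). The mug, salt and pepper were left alone.

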